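# Unstack the slide mailers into their colour trays

## Task

Four slide mailers have been left piled crosswise at the microscope. Take the pile apart one mailer at a time, without tipping any over, and lay each flat inside the tray of its own colour, along the tray and label up; set them down rather than dropping them. Leave the dropper bottle and the vial standing where they are.

Things in the scene. Friction and masses are not known exactly. Their poses are not given: they have to be found in the camera images.
- mailer_blue: blue closed slide mailer (small plastic box with a white blank label on its lid), 86 long x 32 wide x 28 high, about 70 g, loose; at the bottom of the pile at the start (its underside 0 mm above the worktop). Origin: centre of its underside; x along its length, y across its width, z up. The lid does not open. Grip it across its 32 mm width at mid-length, by its upper 18 mm only: another mailer, or a tray rim, lies directly below.
- mailer_red: red closed slide mailer (small plastic box with a white blank label on its lid), 86 long x 32 wide x 28 high, about 70 g, loose; second from the bottom at the start (its underside 28 mm above the worktop). Origin: centre of its underside; x along its length, y across its width, z up. The lid does not open. Grip it across its 32 mm width at mid-length, by its upper 18 mm only: another mailer, or a tray rim, lies directly below.
- mailer_yellow: yellow closed slide mailer (small plastic box with a white blank label on its lid), 86 long x 32 wide x 28 high, about 70 g, loose; third from the bottom at the start (its underside 56 mm above the worktop). Origin: centre of its underside; x along its length, y across its width, z up. The lid does not open. Grip it across its 32 mm width at mid-length, by its upper 18 mm only: another mailer, or a tray rim, lies directly below.
- mailer_green: green closed slide mailer (small plastic box with a white blank label on its lid), 86 long x 32 wide x 28 high, about 70 g, loose; at the top of the pile at the start (its underside 84 mm above the worktop). Origin: centre of its underside; x along its length, y across its width, z up. The lid does not open. Grip it across its 32 mm width at mid-length, by its upper 18 mm only: another mailer, or a tray rim, lies directly below.
- tray_blue: blue shallow rectangular tray with a dark pad inside, fixed to the worktop. Outside 112 x 58, inside 106 x 52, floor 2 thick, rim 7 high above the worktop and 3 thick. Origin: centre of its underside, on the worktop; x along its length, y across its width, z up.
- tray_red: red shallow rectangular tray with a dark pad inside, fixed to the worktop. Outside 112 x 58, inside 106 x 52, floor 2 thick, rim 7 high above the worktop and 3 thick. Origin: centre of its underside, on the worktop; x along its length, y across its width, z up.
- tray_yellow: yellow shallow rectangular tray with a dark pad inside, fixed to the worktop. Outside 112 x 58, inside 106 x 52, floor 2 thick, rim 7 high above the worktop and 3 thick. Origin: centre of its underside, on the worktop; x along its length, y across its width, z up.
- tray_green: green shallow rectangular tray with a dark pad inside, fixed to the worktop. Outside 112 x 58, inside 106 x 52, floor 2 thick, rim 7 high above the worktop and 3 thick. Origin: centre of its underside, on the worktop; x along its length, y across its width, z up.
- dropper_bottle: bystander: amber dropper bottle with black cap, 30 wide x 74 high, standing loose. Origin: centre of its underside.
- vial: bystander: small clear vial with blue cap, 22 wide x 52 high, standing loose. Origin: centre of its underside.
Things that resemble listed ones, but are neither listed nor needed, are in the scene too. What is shaped like the mailer_red but purple is not meant.

How it is judged:
By the outcome, as a careful person would: the job done as asked, in the order asked, and still so for the second after the job is handed in, with the robot touching nothing.
It also fails if it takes over 128 s, if anything falls off the work surface, if the arm or the gripper's body presses on something with over 40 N, if the wrist force passes 120 N, or if a joint passes its speed limit or range.

## Robot

A 6-joint arm with a two-finger parallel gripper is mounted at the origin on a cart in front of the work surface, level with it; the furniture and walls round the work are solid. World frame = base frame: x ahead of the robot, y to its left, z up, the work surface at z = 0. Lengths are in mm, angles in rad, forces in N, time in s.
With the tool pointing down it reaches from about 275 to 1000 mm from the base axis. Payload 8.4 kg.
Tool frame: the origin (TCP) lies at the very end of the fingers, on their centre line; the grasp point (between the pads) lies 19 mm behind it (r.tcp_to_grasp is the distance from the TCP to the grasp point, in mm); z points along the fingers, y is the line along which they close (so a half turn about z gives the same grasp; the last joint's range is limited). The gripper opens to 85 mm and grips with 20 to 120 N. Pads are 22 mm wide; open, the fingers measure 114 mm over their backs; the gripper's body (76 mm by 85 mm) begins 54 mm behind the grasp point. The pads swing forward as they close: fully open they stand 13 mm farther back than shut.
Start: joints at [-1.285, 0.353, 1.633, -0, 1.155, -0.002], TCP at [177.401, -599.297, 231.281] pointing down, gripper open.
Joint ranges: [-2.63, 2.63], [-0.92, 2.1], [0.06, 2.66], [-1.3, 4.44], [0, 2.69], [-3.02, 3.02]. Speed limits (rad/s): [2.22, 2.22, 2.79, 3.14, 3.14, 3.14].

## Interface

Orientations are given as [roll, pitch, yaw] about the fixed x, y, z axes, in that order (R = Rz(yaw) Ry(pitch) Rx(roll)).
In Python, from rig import r gives the robot as it stands. The module is installed in compiled form; this text tells all that it offers.
- The arm moves only by the tool play_rows, never from a script. Its argument "rows" is a list of rows, each an object with "dp": the shift along the tool's x, y, z in units of 40 mm (1.0 is 40 mm), a list of three; "turn": the turn, a rotation vector about the tool's x, y, z in units of 6 degrees (1.0 is 6 degrees), a list of three; "fingers": the closure, from 0 (fully open) to 1 (shut). In form: [{"dp": [tx, ty, tz], "turn": [wx, wy, wz], "fingers": fingers}, ...]. A call has 1 to 5 rows; each row shifts and turns the commanded pose from where the row before left it, along the tool's axes as they then stand; what a row does not reach is not made up. A row lasts 1/12 s, in which the tool goes at most 41.7 mm and 7.16 degrees, less where a joint would pass 70% of its speed; a pose out of reach is approached as far as the arm can. A call is refused whole if a number of a shift passes 1 or a number of a turn 1, either way. A call with a gripper value outside its range is refused whole. The fingers move at their own pace and stop on an object; "force" is the grip in N (left out, the last holds). Time passes only in rows, so rows that do not move let the fingers close. It gives the time, the measured TCP pose, the force, the opening and the grip force at its end, in the units of the state.
- r.sense(): the state, without advancing time (a new reading comes with each control period).
- r.grab_frame(name): name is "side" or "top" or "wrist"; returns a dict with "pixels" (420x560x3 uint8, red, green, blue), "fx", "fy", "cx", "cy" (pixels), "dist" ([k1, k2, p1, p2, k3] as OpenCV has them; the pictures are not rectified), "pose" (4x4, takes a point from camera to world coordinates). Camera axes: x right, y down, z forward; pixel columns grow to the right and rows downward; lengths in mm; the calibration is good to about 2 mm. A picture is of the moment at which its call begins. There is no depth.
- r.sign_off(): hands the job in; it is judged then, once.
The state is a dict: "clock": time; "qpos": joint angles; "qvel": joint speeds; "joint_efforts": joint torques, N m; "eef_pos": TCP position; "tcp_rot": TCP orientation; "contact_force": force on the tool from outside, world axes, zero at the start; "wrist_torque": the same for the moment, N m; "opening": opening from 0.0 (shut) to 1.0 (fully open); "grasp_force": force on a finger pad.
Only numpy, scipy, OpenCV 4.12 (cv2) and the standard library are available. Lean on these libraries where they do the work, as an engineer would, in place of code of your own. Each camera call takes 0.05 s, during which the arm holds its last target. There are 200 camera calls.

## Working session

There is one attempt and no reset: what is moved stays moved. The work goes in short steps, Python scripts to look and compute and a tool call to move; the robot and the scene stay as the last step left them, time stands still between calls to the robot, and variables do not carry over. Pictures are saved under pics/ and viewed, at most 14 in all, crops included, and the job is handed in when it is done.

Besides the shell and the picture viewer there is one more tool, called as name([rows], argument=value, ...), one row to a line, values as JSON. play_rows: Moves the arm, as the interface text tells. Its arguments: {"type":"object","properties":{"rows":{"type":"array"},"force":{"type":"number"}},"required":["rows"]}

```bash
mkdir -p pics
python3 - <<'E'
from rig import r
import cv2,numpy as np
for n in ["top","side"]:
    f=r.grab_frame(n); cv2.imwrite(f"pics/{n}0.png",f["pixels"][:,:,::-1])
    print(n,f["fx"],f["fy"],f["cx"],f["cy"],f["dist"]); print(np.round(f["pose"],3))
s=r.sense();print(s)
E
```

```text
top 537.4652937132315 537.4652937132315 277.98279815595964 207.20537791509324 [-0.18407034  0.          0.          0.          0.        ]
[[ 5.000000e-03 -9.940000e-01  1.100000e-01  3.890530e+02]
 [-1.000000e+00 -5.000000e-03 -6.000000e-03  4.800000e-01]
 [ 6.000000e-03 -1.100000e-01 -9.940000e-01  1.264731e+03]
 [ 0.000000e+00  0.000000e+00  0.000000e+00  1.000000e+00]]
side 531.1866453633278 531.1866453633278 283.356573732311 222.75086740281463 [-0.03621366  0.          0.          0.          0.        ]
[[ 1.00000e+00 -4.00000e-03 -3.00000e-02  5.66231e+02]
 [ 2.30000e-02 -5.61000e-01  8.28000e-01 -9.63696e+02]
 [-2.00000e-02 -8.28000e-01 -5.61000e-01  7.55113e+02]
 [ 0.00000e+00  0.00000e+00  0.00000e+00  1.00000e+00]]
{'clock': 0.1, 'qpos': array([-1.28541255e+00,  3.53600298e-01,  1.63406230e+00,  8.93002151e-06,
        1.15517295e+00, -2.40565919e-03]), 'qvel': array([-1.12364169e-03, -3.60930578e-03, -3.41207241e-03,  7.34528334e-05,
       -4.27881462e-04, -6.56649493e-04]), 'joint_efforts': array([ 1.00039837e-03, -6.06355762e+01, -3.42820752e+01,  9.72572388e-05,
        4.00555131e-03,  1.36133033e-05]), 'eef_pos': array([ 177.27655445, -598.8922275 ,  230.62228497]), 'tcp_rot': array([-3.14034978e+00, -1.11552316e-05,  2.87785820e-01]), 'contact_force': array([-0.3322933 ,  0.06171567,  0.2085099 ]), 'wrist_torque': array([-0.02717931,  0.0134967 , -0.02596182]), 'grasp_force': 0.0, 'opening': 0.9938736170373988}
```

View pics/top0.png

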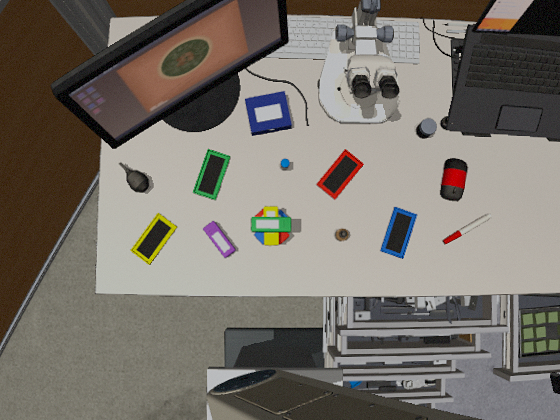

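View pics/side0.png

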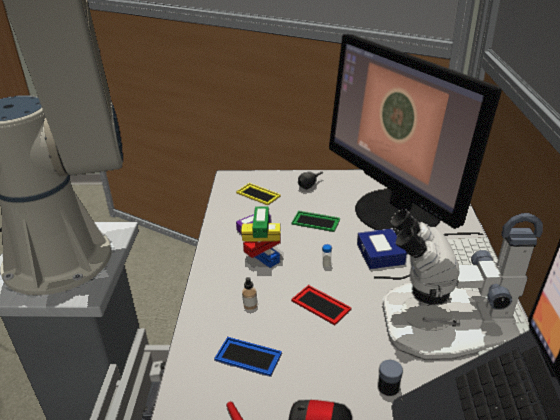

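The top view shows the trays: yellow at (155,238), green at (212,174), red at (340,174) and blue at (399,232). The pile is at (271,226), the purple decoy at (220,240), the vial at (285,164) and the bottle at (342,234). In the side view the pile is at (262,235).

```bash
cat > h.py <<'E'
from rig import r
import cv2,numpy as np
def rays(f,px):
    K=np.array([[f["fx"],0,f["cx"]],[0,f["fy"],f["cy"]],[0,0,1]])
    u=cv2.undistortPoints(np.float64(px).reshape(-1,1,2),K,np.float64(f["dist"])).reshape(-1,2)
    return f["pose"][:3,3],np.c_[u,np.ones(len(u))]@f["pose"][:3,:3].T
def plane(f,px,z):
    o,d=rays(f,px); return (o+d*((z-o[2])/d[:,2])[:,None])[:,:2]
HUE={"red":[(0,8),(172,180)],"yellow":[(22,34)],"green":[(50,80)],"blue":[(100,116)]}
def mask(f,c,s=120,v=60):
    h=cv2.cvtColor(f["pixels"],cv2.COLOR_RGB2HSV); m=0
    for a,b in HUE[c]: m=m|cv2.inRange(h,(a,s,v),(b,255,255))
    return m
def rects(f,c,z,amin=60,roi=None,s=120,v=60):
    "world-frame min-area rectangles (centre,long,short,yaw of long axis deg) of colour blobs at height z"
    m=mask(f,c,s,v); out=[]
    if roi: k=np.zeros_like(m); x0,y0,x1,y1=roi; k[y0:y1,x0:x1]=255; m&=k
    for q in cv2.findContours(m,cv2.RETR_EXTERNAL,cv2.CHAIN_APPROX_NONE)[0]:
        if cv2.contourArea(q)<amin: continue
        (c0,(w,h),a)=cv2.minAreaRect(plane(f,q,z).astype(np.float32))
        if w<h: w,h,a=h,w,a+90
        a=(a+90)%180-90
        out.append((q.reshape(-1,2).mean(0).round(),np.round(c0,1),round(w,1),round(h,1),round(a,1)))
    return out
E
python3 - <<'E'
from h import *
f=r.grab_frame("top"); g=r.grab_frame("side")
for c in HUE:
    for o in rects(f,c,7): print("top",c,*o)
    for o in rects(g,c,7): print("side",c,*o)
a=cv2.resize(f["pixels"][195:260,235:315],None,fx=5,fy=5,interpolation=2)
b=cv2.resize(g["pixels"][200:275,225:295],None,fx=5,fy=5,interpolation=2)
im=np.zeros((375,760,3),np.uint8); im[:325,:400]=a; im[:,405:755]=b
cv2.imwrite("pics/crop1.png",im[:,:,::-1])
E
```

```text
top red [282. 236.] [457. -20.] 25.8 21.1 0.3
top red [452. 237.] [ 458.3 -423.5] 46.2 13.6 -60.6
top red [454. 178.] [ 604.  -432.4] 58.4 45.9 80.8
top red [340. 174.] [ 609.3 -153.6] 111.9 57.2 -39.2
side red [234. 412.] [ 455.  -416.2] 42.0 14.4 -58.8
side red [319. 410.] [ 598.6 -412.7] 44.0 39.7 -7.3
side red [540. 306.] [1057.2 -164.3] 91.0 20.0 57.6
side red [321. 304.] [ 609.6 -154.9] 113.9 61.2 -39.3
side red [260. 246.] [476.2  31.5] 86.0 59.5 2.6
top yellow [271. 238.] [454.5   9.2] 32.8 30.5 -89.7
top yellow [153. 238.] [452.6 287.3] 112.2 58.6 -35.6
top yellow [270. 211.] [519.2  12. ] 33.0 23.7 -89.7
side yellow [262. 233.] [470.2 103.7] 97.9 72.8 -0.2
side yellow [258. 194.] [452.7 285.3] 115.5 63.3 -35.5
top green [271. 224.] [488.5  10.6] 91.6 33.0 -89.7
top green [211. 174.] [607.5 152.4] 110.3 57.6 -17.8
side green [315. 221.] [607.1 149.7] 109.4 58.4 -17.5
side green [260. 223.] [467.3 147.8] 136.2 35.3 -87.2
top blue [260. 236.] [456.7  37.3] 25.8 18.7 0.4
top blue [399. 232.] [ 470.2 -292.6] 110.8 57.8 -19.0
top blue [267. 112.] [760.2  19.1] 97.3 87.3 -78.4
side blue [248. 356.] [ 470.6 -294.1] 111.7 60.9 -19.0
side blue [269. 257.] [499.5  -0.7] 52.4 49.5 -46.8
side blue [382. 245.] [760.2  47.5] 118.6 91.5 -78.6
```

View pics/crop1.png

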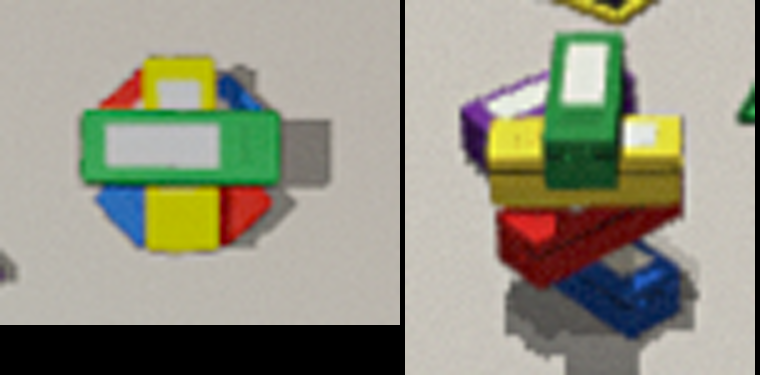

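The crop shows green on top lying along y, yellow below it along x, and red and blue crossed at about ±45° underneath. The tray poses agree between the two views, so I start moving towards the pile.

play_rows([
  {"dp":[0.58,-0.62,0],"turn":[0,0,0],"fingers":0},
  {"dp":[0.58,-0.62,0],"turn":[0,0,0],"fingers":0},
  {"dp":[0.58,-0.62,0],"turn":[0,0,0],"fingers":0},
  {"dp":[0.58,-0.62,0],"turn":[0,0,0],"fingers":0},
  {"dp":[0.58,-0.62,0],"turn":[0,0,0],"fingers":0},
])

```text
clock: 0.62
eef_pos: [253.7, -446.0, 231.1]
tcp_rot: [-3.141, -0.0, 0.287]
contact_force: [0.4, -0.4, 0.3]
opening: 1.004
grasp_force: 0.0
```

play_rows([
  {"dp":[0.58,-0.62,0],"turn":[0,0,0],"fingers":0},
  {"dp":[0.58,-0.62,0],"turn":[0,0,0],"fingers":0},
  {"dp":[0.58,-0.62,0],"turn":[0,0,0],"fingers":0},
  {"dp":[0.58,-0.62,0],"turn":[0,0,0],"fingers":0},
  {"dp":[0.58,-0.62,0],"turn":[0,0,0],"fingers":0},
])

```text
clock: 1.03
eef_pos: [329.8, -294.1, 231.3]
tcp_rot: [3.141, -0.0, 0.287]
contact_force: [0.5, -0.2, -0.7]
opening: 1.0
grasp_force: 0.0
```

play_rows([
  {"dp":[0.58,-0.62,0],"turn":[0,0,0],"fingers":0},
  {"dp":[0.58,-0.62,0],"turn":[0,0,0],"fingers":0},
  {"dp":[0.58,-0.62,0],"turn":[0,0,0],"fingers":0},
  {"dp":[0.58,-0.62,0],"turn":[0,0,0],"fingers":0},
  {"dp":[0.58,-0.62,0],"turn":[0,0,0],"fingers":0},
])

```text
clock: 1.45
eef_pos: [405.9, -142.2, 231.4]
tcp_rot: [3.141, -0.0, 0.288]
contact_force: [1.4, 0.4, 0.4]
opening: 1.002
grasp_force: 0.0
```

play_rows([
  {"dp":[0,0,0],"turn":[0,0,-0.8],"fingers":0},
  {"dp":[0,0,0],"turn":[0,0,-0.8],"fingers":0},
  {"dp":[0,0,0],"turn":[0,0,-0.8],"fingers":0},
  {"dp":[0,0,0],"turn":[0,0,-0.8],"fingers":0},
  {"dp":[0,0,0],"turn":[0,0,-0.8],"fingers":0},
])

```text
clock: 1.87
eef_pos: [405.5, -143.6, 231.2]
tcp_rot: [-3.141, 0.0, 0.711]
contact_force: [0.7, -0.6, -1.3]
opening: 1.0
grasp_force: 0.0
```

play_rows([
  {"dp":[0,0,0],"turn":[0,0,-0.82],"fingers":0},
  {"dp":[0,0,0],"turn":[0,0,-0.82],"fingers":0},
  {"dp":[0,0,0],"turn":[0,0,-0.82],"fingers":0},
  {"dp":[0,0,0],"turn":[0,0,-0.82],"fingers":0},
  {"dp":[0,0,0],"turn":[0,0,-0.82],"fingers":0},
])

```text
clock: 2.28
eef_pos: [405.4, -143.8, 231.2]
tcp_rot: [-3.141, -0.0, 1.14]
contact_force: [-0.5, -0.1, -0.2]
opening: 0.999
grasp_force: 0.0
```

play_rows([
  {"dp":[0,0,0],"turn":[0,0,-0.82],"fingers":0},
  {"dp":[0,0,0],"turn":[0,0,-0.82],"fingers":0},
  {"dp":[0,0,0],"turn":[0,0,-0.82],"fingers":0},
  {"dp":[0,0,0],"turn":[0,0,-0.82],"fingers":0},
  {"dp":[0,0,0],"turn":[0,0,-0.82],"fingers":0},
])

```text
clock: 2.7
eef_pos: [405.4, -143.8, 231.2]
tcp_rot: [-3.141, -0.0, 1.57]
contact_force: [-0.3, -0.4, -0.2]
opening: 0.996
grasp_force: 0.0
```

play_rows([
  {"dp":[0.77,0.37,0],"turn":[0,0,0],"fingers":0},
  {"dp":[0.77,0.37,0],"turn":[0,0,0],"fingers":0},
  {"dp":[0.77,0.37,0],"turn":[0,0,0],"fingers":0},
  {"dp":[0.77,0.37,0],"turn":[0,0,0],"fingers":0},
  {"dp":[0.77,0.37,0],"turn":[0,0,0],"fingers":0},
])

```text
clock: 3.12
eef_pos: [480.8, 11.3, 231.4]
tcp_rot: [3.141, 0.0, 1.565]
contact_force: [0.9, -0.3, -0.3]
opening: 1.002
grasp_force: 0.0
```

Run:
```python
from h import *
f=r.grab_frame("wrist"); cv2.imwrite("pics/w1.png",f["pixels"][:,:,::-1])
s=r.sense();print(s["eef_pos"],s["tcp_rot"],s["clock"]); print(np.round(f["pose"],2))
for o in rects(f,"green",112,500): print(*o)
```

```text
[483.55283104  15.53839019 231.6626751 ] [ 3.13882960e+00 -2.79540028e-03  1.56561605e+00] 3.1667
[[ 1.0000e+00 -0.0000e+00 -0.0000e+00  4.7939e+02]
 [-0.0000e+00 -9.5000e-01 -3.2000e-01  9.3730e+01]
 [ 0.0000e+00  3.2000e-01 -9.5000e-01  3.7412e+02]
 [ 0.0000e+00  0.0000e+00  0.0000e+00  1.0000e+00]]
[395.  45.] [569.1 135. ] 79.3 38.4 -18.1
```

View pics/w1.png

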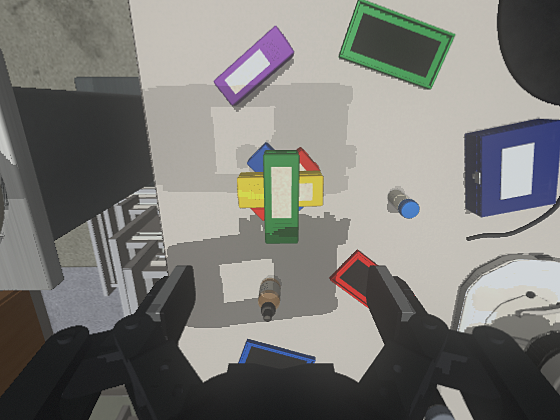

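The wrist view shows the green mailer at (282,197), clear of its neighbours, with yellow beneath at (280,190). I'll measure again with a looser mask now that the arm has settled.

```bash
sed -i 's/"green":\[(50,80)\]/"green":[(45,95)]/; s/s=120,v=60/s=90,v=30/g' h.py
python3 - <<'E'
from h import *
for k in range(2):
    f=r.grab_frame("wrist"); s=r.sense();print(s["eef_pos"],s["tcp_rot"],s["clock"],f["pose"][:3,3])
    print(f["pixels"][237,282],f["pixels"][160,282])
    for o in rects(f,"green",112,500,roi=(200,130,350,260)): print(*o)
    for o in rects(f,"yellow",84,100,roi=(200,130,350,260)): print(*o)
E
```

```text
[482.18238903  13.28969076 231.4018605 ] [ 3.14023145e+00 -1.23471984e-03  1.56861390e+00] 3.2167 [481.79300551  97.57277696 374.64558285]
[61 85 58] [ 75 136  82]
[276. 208.] [479.4  11.9] 86.4 31.2 89.5
[248. 194.] [448.7  12.9] 36.5 26.2 89.7
[307. 194.] [509.3  13.7] 36.4 24.5 89.7
[480.90770384  11.51775982 231.11775532] [-3.14146723e+00 -8.59385929e-05  1.56884711e+00] 3.2667 [480.39016768  95.5276508  374.27364034]
[ 64 104  66] [ 80 142  89]
[278. 206.] [479.5  10.2] 83.4 31.2 89.9
[249. 192.] [448.6  12.4] 36.3 26.3 89.9
[309. 191.] [509.4  13.5] 36.4 24.2 -89.1
```

play_rows([
  {"dp":[0,0,0.6],"turn":[0,0,0],"fingers":0.3},
  {"dp":[0,0,0.6],"turn":[0,0,0],"fingers":0.3},
  {"dp":[0,0,0.6],"turn":[0,0,0],"fingers":0.3},
  {"dp":[0,0,0.6],"turn":[0,0,0],"fingers":0.3},
  {"dp":[0,0,0.4],"turn":[0,0,0],"fingers":0.3},
], force=30)

```text
clock: 3.68
eef_pos: [478.7, 8.7, 117.4]
tcp_rot: [-3.139, 0.0, 1.565]
contact_force: [-0.7, -0.6, -0.8]
opening: 0.696
grasp_force: 0.0
```

play_rows([
  {"dp":[0,0,0.3],"turn":[0,0,0],"fingers":0.3},
  {"dp":[0,0,0.2],"turn":[0,0,0],"fingers":0.3},
  {"dp":[0,0,0.15],"turn":[0,0,0],"fingers":0.3},
  {"dp":[0,0,0],"turn":[0,0,0],"fingers":0.5},
  {"dp":[0,0,0],"turn":[0,0,0],"fingers":0.55},
])

```text
clock: 4.1
eef_pos: [480.4, 9.4, 93.6]
tcp_rot: [3.141, 0.0, 1.565]
contact_force: [-0.2, -1.4, 0.8]
opening: 0.456
grasp_force: 0.0
```

Run:
```python
from h import *
f=r.grab_frame("side"); s=r.sense();print(s["eef_pos"],s["tcp_rot"],s["opening"])
cv2.imwrite("pics/s1.png",cv2.resize(f["pixels"][130:290,190:350],None,fx=3.7,fy=3.7,interpolation=2)[:,:,::-1])
```

```text
[480.70683751   9.53460195  93.86365635] [3.14079566e+00 2.67195255e-05 1.56518514e+00] 0.4447846280862723
```

View pics/s1.png

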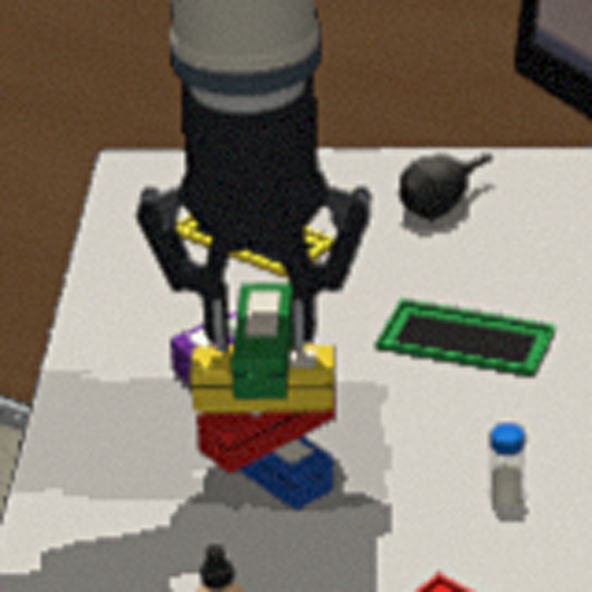

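The fingers straddle the green mailer at (263,340), clear of yellow. Closing gently.

play_rows([
  {"dp":[0,0,0],"turn":[0,0,0],"fingers":0.6},
  {"dp":[0,0,0],"turn":[0,0,0],"fingers":0.62},
  {"dp":[0,0,0],"turn":[0,0,0],"fingers":0.66},
  {"dp":[0,0,0],"turn":[0,0,0],"fingers":0.8},
  {"dp":[0,0,0],"turn":[0,0,0],"fingers":1},
], force=30)

```text
clock: 4.57
eef_pos: [481.0, 9.8, 94.0]
tcp_rot: [3.14, 0.0, 1.566]
contact_force: [0.0, -0.4, 6.0]
opening: 0.363
grasp_force: 29.9
```

play_rows([
  {"dp":[0,0,0],"turn":[0,0,0],"fingers":1},
  {"dp":[0,0,0],"turn":[0,0,0],"fingers":1},
  {"dp":[0,0,-0.1],"turn":[0,0,0],"fingers":1},
  {"dp":[0,0,-0.2],"turn":[0,0,0],"fingers":1},
  {"dp":[0,0,-0.3],"turn":[0,0,0],"fingers":1},
])

```text
clock: 4.98
eef_pos: [479.6, 9.8, 117.3]
tcp_rot: [-3.14, 0.0, 1.565]
contact_force: [0.1, 0.2, -0.5]
opening: 0.364
grasp_force: 30.1
```

play_rows([
  {"dp":[0,0,-0.5],"turn":[0,0,0],"fingers":1},
  {"dp":[0,0,-0.5],"turn":[0,0,0],"fingers":1},
  {"dp":[0,0,-0.3],"turn":[0,0,0],"fingers":1},
  {"dp":[0,0,-0.1],"turn":[0,0,0],"fingers":1},
  {"dp":[0,0,0],"turn":[0,0,0],"fingers":1},
])

```text
clock: 5.4
eef_pos: [481.0, 9.8, 174.6]
tcp_rot: [3.139, -0.0, 1.565]
contact_force: [0.6, 0.2, -0.7]
opening: 0.37
grasp_force: 30.1
```

```bash
cat >> h.py <<'E'
def go(x,y,z,yaw,first="turn"):
    "total tool-axis shift and turn in row units; translation is in the axes after (first=turn) or before the turn"
    s=r.sense(); p=s["eef_pos"]; w=s["tcp_rot"][2]; d=np.array([x,y,z])-p
    t=(np.radians(yaw)-w+np.pi/2)%np.pi-np.pi/2
    b=w+t if first=="turn" else w
    print("at",p.round(1),np.degrees(w).round(1),"dp",(np.array([d[0]*np.cos(b)+d[1]*np.sin(b),d[0]*np.sin(b)-d[1]*np.cos(b),-d[2]])/40).round(3),"turn z",round(-np.degrees(t)/6,3),"end yaw",round(np.degrees(w+t),1))
E
python3 - <<'E'
from h import *
f=r.grab_frame("side"); s=r.sense();print(s["opening"],s["grasp_force"]);go(607.4,151.5,155,-17.7)
cv2.imwrite("pics/s2.png",cv2.resize(f["pixels"][100:290,190:350],None,fx=3,fy=3,interpolation=2)[:,:,::-1])
E
```

```text
0.3677102406001832 30.118650197982788
at [480.4   9.8 173.6] 89.7 dp [-1.948  4.34   0.465] turn z -12.101 end yaw 162.3
```

View pics/s2.png

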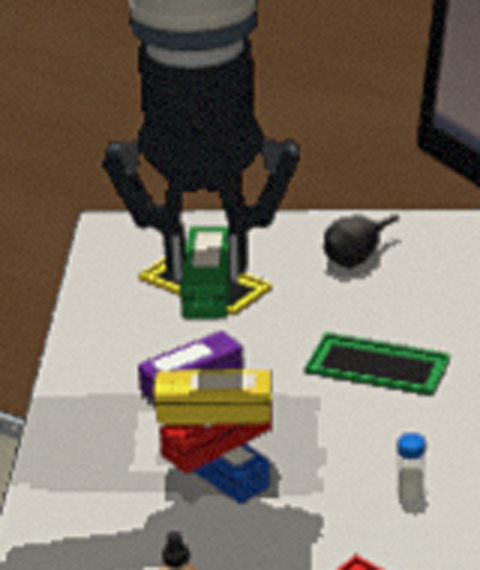

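The green mailer is lifted level and the rest of the pile is undisturbed (yellow top at (212,390) in the crop). Taking it to the green tray.

play_rows([
  {"dp":[0,0,0],"turn":[0,0,-0.8],"fingers":1},
  {"dp":[0,0,0],"turn":[0,0,-0.8],"fingers":1},
  {"dp":[0,0,0],"turn":[0,0,-0.8],"fingers":1},
  {"dp":[0,0,0],"turn":[0,0,-0.8],"fingers":1},
  {"dp":[0,0,0],"turn":[0,0,-0.8],"fingers":1},
])

```text
clock: 5.87
eef_pos: [479.5, 9.8, 172.1]
tcp_rot: [-3.14, -0.001, 1.988]
contact_force: [0.5, 0.4, -1.3]
opening: 0.366
grasp_force: 30.1
```

play_rows([
  {"dp":[0,0,0],"turn":[0,0,-0.8],"fingers":1},
  {"dp":[0,0,0],"turn":[0,0,-0.8],"fingers":1},
  {"dp":[0,0,0],"turn":[0,0,-0.8],"fingers":1},
  {"dp":[0,0,0],"turn":[0,0,-0.8],"fingers":1},
  {"dp":[0,0,0],"turn":[0,0,-0.8],"fingers":1},
])

```text
clock: 6.28
eef_pos: [479.4, 9.8, 172.0]
tcp_rot: [-3.14, -0.002, 2.407]
contact_force: [-0.6, 0.1, 0.1]
opening: 0.365
grasp_force: 30.1
```

play_rows([
  {"dp":[0,0,0],"turn":[0,0,-0.82],"fingers":1},
  {"dp":[0,0,0],"turn":[0,0,-0.82],"fingers":1},
  {"dp":[0,0,0],"turn":[0,0,-0.82],"fingers":1},
  {"dp":[0,0,0],"turn":[0,0,-0.82],"fingers":1},
  {"dp":[0,0,0],"turn":[0,0,-0.82],"fingers":1},
])

```text
clock: 6.7
eef_pos: [479.4, 9.8, 172.0]
tcp_rot: [-3.141, -0.002, 2.837]
contact_force: [-0.2, -0.0, -1.5]
opening: 0.37
grasp_force: 30.1
```

play_rows([
  {"dp":[-0.1,0.24,0],"turn":[0,0,0],"fingers":1},
  {"dp":[-0.2,0.48,0],"turn":[0,0,0],"fingers":1},
  {"dp":[-0.25,0.55,0],"turn":[0,0,0],"fingers":1},
  {"dp":[-0.25,0.55,0],"turn":[0,0,0],"fingers":1},
  {"dp":[-0.25,0.55,0.4],"turn":[0,0,0],"fingers":1},
])

```text
clock: 7.12
eef_pos: [551.7, 89.0, 158.7]
tcp_rot: [3.14, 0.003, 2.829]
contact_force: [0.4, -0.2, -0.5]
opening: 0.371
grasp_force: 30.1
```

play_rows([
  {"dp":[-0.25,0.55,0.4],"turn":[0,0,0],"fingers":1},
  {"dp":[-0.25,0.55,0.4],"turn":[0,0,0],"fingers":1},
  {"dp":[-0.25,0.55,0.5],"turn":[0,0,0],"fingers":1},
  {"dp":[-0.15,0.32,0.5],"turn":[0,0,0],"fingers":1},
  {"dp":[0,0,0.4],"turn":[0,0,0],"fingers":1},
])

```text
clock: 7.53
eef_pos: [609.0, 154.3, 66.8]
tcp_rot: [3.141, 0.0, 2.831]
contact_force: [-0.5, -0.3, -0.2]
opening: 0.367
grasp_force: 30.1
```

Run:
```python
from h import *
f=r.grab_frame("side");f=r.grab_frame("side");go(607.4,151.5,12.5,-17.7)
f=r.grab_frame("top")
for o in rects(f,"yellow",84,30,roi=(230,190,320,270)): print(*o)
```

```text
at [605.2 152.   65.3] 162.2 dp [-0.055  0.005  1.32 ] turn z -0.018 end yaw 162.3
[271. 225.] [479.3  10.1] 87.1 32.1 2.4
```

play_rows([
  {"dp":[-0.05,0,0.4],"turn":[0,0,0],"fingers":1},
  {"dp":[0,0,0.35],"turn":[0,0,0],"fingers":1},
  {"dp":[0,0,0.25],"turn":[0,0,0],"fingers":1},
  {"dp":[0,0,0.15],"turn":[0,0,0],"fingers":1},
  {"dp":[0,0,0.08],"turn":[0,0,0],"fingers":1},
])

```text
clock: 8.1
eef_pos: [608.7, 150.6, 19.3]
tcp_rot: [-3.141, -0.001, 2.832]
contact_force: [0.2, 0.0, -0.9]
opening: 0.37
grasp_force: 30.1
```

play_rows([
  {"dp":[0,0,0.05],"turn":[0,0,0],"fingers":1},
  {"dp":[0,0,0.03],"turn":[0,0,0],"fingers":1},
  {"dp":[0,0,0],"turn":[0,0,0],"fingers":1},
  {"dp":[0,0,0],"turn":[0,0,0],"fingers":1},
])

```text
clock: 8.43
eef_pos: [609.7, 150.9, 17.4]
tcp_rot: [3.141, 0.001, 2.832]
contact_force: [-0.1, -0.1, -1.3]
opening: 0.371
grasp_force: 30.1
```

Run:
```python
from h import *
f=r.grab_frame("side"); s=r.sense();print(s["contact_force"]);go(607.4,151.5,12.,-17.7)
cv2.imwrite("pics/s3.png",cv2.resize(f["pixels"][160:280,240:400],None,fx=4,fy=4,interpolation=2)[:,:,::-1])
```

```text
[-0.00948053 -0.33990467 -0.84346861]
at [609.6 150.9  17.3] 162.3 dp [ 0.058 -0.003  0.134] turn z -0.002 end yaw 162.3
```

View pics/s3.png

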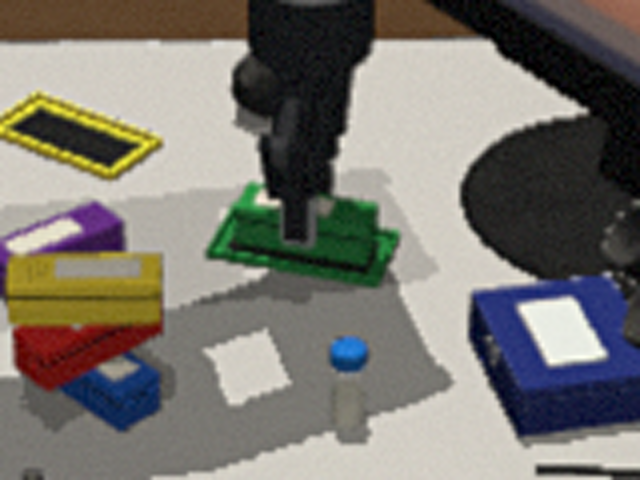

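The green mailer hovers centred in its tray (in the crop at (305,215)), about 5 mm above the floor. Lowering the rest, releasing and rising.

play_rows([
  {"dp":[0.05,0,0.04],"turn":[0,0,0],"fingers":1},
  {"dp":[0,0,0.04],"turn":[0,0,0],"fingers":1},
  {"dp":[0,0,0.03],"turn":[0,0,0],"fingers":1},
  {"dp":[0,0,0.02],"turn":[0,0,0],"fingers":1},
  {"dp":[0,0,0],"turn":[0,0,0],"fingers":1},
])

```text
clock: 8.9
eef_pos: [607.3, 151.5, 12.2]
tcp_rot: [-3.141, -0.0, 2.833]
contact_force: [-1.7, -0.2, 6.7]
opening: 0.37
grasp_force: 30.9
```

play_rows([
  {"dp":[0,0,0.01],"turn":[0,0,0],"fingers":1},
  {"dp":[0,0,0],"turn":[0,0,0],"fingers":1},
])

```text
clock: 9.07
eef_pos: [607.3, 151.5, 12.1]
tcp_rot: [-3.141, -0.0, 2.833]
contact_force: [-4.0, -1.0, 10.6]
opening: 0.365
grasp_force: 31.4
```

play_rows([
  {"dp":[0,0,-0.01],"turn":[0,0,0],"fingers":0.6},
  {"dp":[0,0,0],"turn":[0,0,0],"fingers":0.5},
  {"dp":[0,0,0],"turn":[0,0,0],"fingers":0.4},
  {"dp":[0,0,0],"turn":[0,0,0],"fingers":0.3},
  {"dp":[0,0,0],"turn":[0,0,0],"fingers":0.3},
])

```text
clock: 9.48
eef_pos: [607.4, 151.4, 11.5]
tcp_rot: [-3.142, -0.0, 2.832]
contact_force: [0.7, -0.7, 0.1]
opening: 0.7
grasp_force: 0.0
```

play_rows([
  {"dp":[0,0,-0.3],"turn":[0,0,0],"fingers":0.3},
  {"dp":[0,0,-0.7],"turn":[0,0,0],"fingers":0.3},
  {"dp":[0,0,-0.9],"turn":[0,0,0],"fingers":0.3},
  {"dp":[0,0,-0.9],"turn":[0,0,0],"fingers":0.3},
  {"dp":[0,0,-0.9],"turn":[0,0,0],"fingers":0.3},
])

```text
clock: 9.9
eef_pos: [607.1, 151.3, 162.0]
tcp_rot: [-3.142, -0.0, 2.833]
contact_force: [1.2, 0.5, 0.1]
opening: 0.703
grasp_force: 0.0
```

play_rows([
  {"dp":[0,0,-0.4],"turn":[0,0,-0.6],"fingers":0.3},
  {"dp":[0,0,-0.2],"turn":[0,0,-0.6],"fingers":0.3},
  {"dp":[0,0,0],"turn":[0,0,-0.6],"fingers":0.3},
  {"dp":[0,0,0],"turn":[0,0,-0.6],"fingers":0.3},
  {"dp":[0,0,0],"turn":[0,0,-0.55],"fingers":0.3},
])

```text
clock: 10.32
eef_pos: [607.5, 151.4, 185.0]
tcp_rot: [3.141, 0.001, -3.139]
contact_force: [-0.6, 0.6, 0.0]
opening: 0.701
grasp_force: 0.0
```

Run:
```python
from h import *
f=r.grab_frame("side"); go(480,10,190,0)
f=r.grab_frame("top"); g=r.grab_frame("side")
for o in rects(g,"yellow",84,30,roi=(200,190,300,280)): print(*o)
for o in rects(f,"yellow",84,30,roi=(230,190,320,270)): print(*o)
for o in rects(g,"green",30,30,roi=(270,180,360,260)): print("g",*o)
```

```text
at [607.5 151.4 184.8] -179.6 dp [ 3.187 -3.536 -0.129] turn z 0.065 end yaw -180.0
[261. 232.] [480.8  -6.2] 86.5 65.3 -0.2
[259. 195.] [465.2 157.3] 103.1 58.8 -35.6
[270. 225.] [479.3  10.2] 87.0 31.9 2.2
g [315. 220.] [608.5 124. ] 107.9 79.0 -18.1
```

play_rows([
  {"dp":[0.3,-0.35,0],"turn":[0,0,0],"fingers":0.3},
  {"dp":[0.6,-0.66,0],"turn":[0,0,0],"fingers":0.3},
  {"dp":[0.6,-0.66,0],"turn":[0,0,0],"fingers":0.3},
  {"dp":[0.6,-0.66,0],"turn":[0,0,0],"fingers":0.3},
  {"dp":[0.6,-0.66,0],"turn":[0,0,0],"fingers":0.3},
])

```text
clock: 10.88
eef_pos: [498.1, 31.0, 183.8]
tcp_rot: [-3.142, -0.0, 3.14]
contact_force: [0.1, -1.6, 0.8]
opening: 0.702
grasp_force: 0.0
```

play_rows([
  {"dp":[0.35,-0.4,0],"turn":[0,0,0],"fingers":0.3},
  {"dp":[0.15,-0.15,0],"turn":[0,0,0],"fingers":0.3},
  {"dp":[0,0,0],"turn":[0,0,0],"fingers":0.3},
  {"dp":[0,0,0],"turn":[0,0,0],"fingers":0.3},
])

```text
clock: 11.22
eef_pos: [480.3, 10.0, 184.2]
tcp_rot: [3.141, 0.001, 3.14]
contact_force: [-0.1, -0.1, 0.1]
opening: 0.703
grasp_force: 0.0
```

Run:
```python
from h import *
f=r.grab_frame("side")
f=r.grab_frame("wrist"); cv2.imwrite("pics/w2.png",f["pixels"][:,:,::-1])
go(479.3,10.2,65,0)
for o in rects(f,"yellow",84,500): print(*o)
```

```text
at [480.7  10.5 184. ] 180.0 dp [ 0.034 -0.008  2.974] turn z -0.004 end yaw 180.0
[281. 201.] [476.3  10. ] 88.8 31.2 1.1
[526. 165.] [440.1 217.3] 77.7 47.1 -35.2
```

View pics/w2.png

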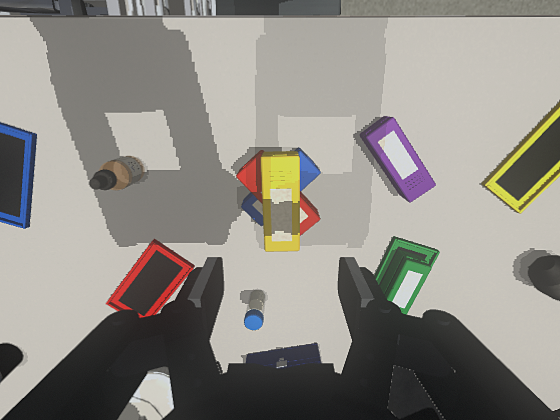

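The yellow mailer is centred at (281,201) between the open fingers, and green sits in its tray at (405,275). Descending to yellow and gripping.

play_rows([
  {"dp":[0.03,0,0.4],"turn":[0,0,-0.17],"fingers":0.3},
  {"dp":[0,0,0.6],"turn":[0,0,0],"fingers":0.3},
  {"dp":[0,0,0.6],"turn":[0,0,0],"fingers":0.35},
  {"dp":[0,0,0.5],"turn":[0,0,0],"fingers":0.35},
  {"dp":[0,0,0.35],"turn":[0,0,0],"fingers":0.4},
])

```text
clock: 11.73
eef_pos: [478.4, 10.8, 83.8]
tcp_rot: [3.141, -0.001, -3.123]
contact_force: [-0.2, -0.5, -0.2]
opening: 0.597
grasp_force: 0.0
```

play_rows([
  {"dp":[0,0,0.25],"turn":[0,0,0],"fingers":0.4},
  {"dp":[0,0,0.15],"turn":[0,0,0],"fingers":0.4},
  {"dp":[0,0,0.1],"turn":[0,0,0],"fingers":0.4},
  {"dp":[0,0,0],"turn":[0,0,0],"fingers":0.45},
  {"dp":[0,0,0],"turn":[0,0,0],"fingers":0.5},
])

```text
clock: 12.15
eef_pos: [478.7, 10.0, 66.1]
tcp_rot: [3.142, 0.001, -3.124]
contact_force: [-0.7, -1.3, 0.1]
opening: 0.5
grasp_force: 0.0
```

play_rows([
  {"dp":[0,0,0],"turn":[0,0,0],"fingers":0.57},
  {"dp":[0,0,0],"turn":[0,0,0],"fingers":0.6},
  {"dp":[0,0,0],"turn":[0,0,0],"fingers":0.62},
  {"dp":[0,0,0],"turn":[0,0,0],"fingers":0.65},
  {"dp":[0,0,0],"turn":[0,0,0],"fingers":0.7},
], force=30)

```text
clock: 12.57
eef_pos: [478.7, 9.9, 66.4]
tcp_rot: [3.141, 0.001, -3.124]
contact_force: [-0.7, -0.2, 5.5]
opening: 0.365
grasp_force: 29.7
```

play_rows([
  {"dp":[0,0,0],"turn":[0,0,0],"fingers":1},
  {"dp":[0,0,0],"turn":[0,0,0],"fingers":1},
  {"dp":[0,0,0],"turn":[0,0,0],"fingers":1},
])

```text
clock: 12.82
eef_pos: [478.7, 9.9, 66.4]
tcp_rot: [3.141, 0.001, -3.124]
contact_force: [-0.9, 1.1, 5.9]
opening: 0.371
grasp_force: 29.7
```

play_rows([
  {"dp":[0,0,-0.1],"turn":[0,0,0],"fingers":1},
  {"dp":[0,0,-0.3],"turn":[0,0,0],"fingers":1},
  {"dp":[0,0,-0.6],"turn":[0,0,0],"fingers":1},
  {"dp":[0,0,-0.6],"turn":[0,0,0],"fingers":1},
  {"dp":[0,0,-0.5],"turn":[0,0,0.4],"fingers":1},
])

```text
clock: 13.23
eef_pos: [478.2, 9.8, 151.2]
tcp_rot: [-3.142, 0.0, 3.118]
contact_force: [0.4, -0.9, -0.3]
opening: 0.362
grasp_force: 30.1
```

play_rows([
  {"dp":[0,0,-0.3],"turn":[0,0,0.8],"fingers":1},
  {"dp":[0,0,-0.1],"turn":[0,0,0.8],"fingers":1},
  {"dp":[0,0,0],"turn":[0,0,0.8],"fingers":1},
  {"dp":[0,0,0],"turn":[0,0,0.8],"fingers":1},
  {"dp":[0,0,0],"turn":[0,0,0.8],"fingers":1},
])

```text
clock: 13.65
eef_pos: [478.1, 9.8, 166.2]
tcp_rot: [3.141, 0.0, 2.694]
contact_force: [-0.0, 0.7, 0.6]
opening: 0.366
grasp_force: 30.1
```

play_rows([
  {"dp":[0,0,0],"turn":[0,0,0.8],"fingers":1},
  {"dp":[0,0,0],"turn":[0,0,0.6],"fingers":1},
  {"dp":[0,0,0],"turn":[0,0,0.3],"fingers":1},
  {"dp":[0,0,0],"turn":[0,0,0],"fingers":1},
  {"dp":[0.2,0.23,0],"turn":[0,0,0],"fingers":1},
])

```text
clock: 14.07
eef_pos: [477.1, 21.0, 165.9]
tcp_rot: [-3.141, 0.001, 2.521]
contact_force: [0.1, 0.2, -1.4]
opening: 0.365
grasp_force: 30.1
```

play_rows([
  {"dp":[0.4,0.46,0],"turn":[0,0,0],"fingers":1},
  {"dp":[0.4,0.46,0],"turn":[0,0,0],"fingers":1},
  {"dp":[0.4,0.46,0],"turn":[0,0,0],"fingers":1},
  {"dp":[0.4,0.46,0],"turn":[0,0,0],"fingers":1},
  {"dp":[0.4,0.46,0],"turn":[0,0,0],"fingers":1},
])

```text
clock: 14.48
eef_pos: [465.2, 144.4, 165.9]
tcp_rot: [3.141, 0.0, 2.522]
contact_force: [0.7, 1.3, -1.1]
opening: 0.369
grasp_force: 30.1
```

play_rows([
  {"dp":[0.4,0.46,0],"turn":[0,0,0],"fingers":1},
  {"dp":[0.4,0.46,0],"turn":[0,0,0],"fingers":1},
  {"dp":[0.4,0.46,0.3],"turn":[0,0,0],"fingers":1},
  {"dp":[0.4,0.46,0.5],"turn":[0,0,0],"fingers":1},
  {"dp":[0.4,0.46,0.5],"turn":[0,0,0],"fingers":1},
])

```text
clock: 14.9
eef_pos: [454.3, 266.2, 113.9]
tcp_rot: [3.14, 0.001, 2.522]
contact_force: [-0.4, 0.1, -0.4]
opening: 0.368
grasp_force: 30.1
```

play_rows([
  {"dp":[0.2,0.24,0.5],"turn":[0,0,0],"fingers":1},
  {"dp":[0.1,0.1,0.5],"turn":[0,0,0],"fingers":1},
  {"dp":[0,0,0.3],"turn":[0,0,0],"fingers":1},
  {"dp":[0,0,0],"turn":[0,0,0],"fingers":1},
  {"dp":[0,0,0],"turn":[0,0,0],"fingers":1},
])

```text
clock: 15.32
eef_pos: [451.8, 282.5, 61.4]
tcp_rot: [-3.14, -0.001, 2.521]
contact_force: [-0.0, -0.1, -0.3]
opening: 0.368
grasp_force: 30.1
```

Run:
```python
from h import *
f=r.grab_frame("side");f=r.grab_frame("side");go(452.6,286.7,12.3,-35.6)
f=r.grab_frame("top")
for o in rects(f,"red",56,30,roi=(230,190,320,270)): print(*o)
for o in rects(f,"green",30,30,roi=(180,130,250,210)): print("g",*o)
```

```text
at [452.8 282.8  62.6] 144.4 dp [0.06  0.076 1.258] turn z 0.003 end yaw 144.4
[271. 225.] [480.8   7.6] 86.2 32.7 41.9
g [211. 174.] [603.1 149.7] 109.0 56.9 -18.0
```

play_rows([
  {"dp":[0.06,0.08,0.4],"turn":[0,0,0],"fingers":1},
  {"dp":[0,0,0.35],"turn":[0,0,0],"fingers":1},
  {"dp":[0,0,0.2],"turn":[0,0,0],"fingers":1},
  {"dp":[0,0,0.1],"turn":[0,0,0],"fingers":1},
  {"dp":[0,0,0.06],"turn":[0,0,0],"fingers":1},
])

```text
clock: 15.88
eef_pos: [452.2, 286.6, 17.4]
tcp_rot: [-3.142, -0.0, 2.52]
contact_force: [-0.1, 0.8, -1.2]
opening: 0.368
grasp_force: 30.2
```

play_rows([
  {"dp":[0,0,0.05],"turn":[0,0,0],"fingers":1},
  {"dp":[0,0,0.03],"turn":[0,0,0],"fingers":1},
  {"dp":[0,0,0.03],"turn":[0,0,0],"fingers":1},
  {"dp":[0,0,0.02],"turn":[0,0,0],"fingers":1},
  {"dp":[0,0,0],"turn":[0,0,0],"fingers":1},
])

```text
clock: 16.3
eef_pos: [452.3, 286.9, 12.4]
tcp_rot: [3.141, 0.0, 2.52]
contact_force: [-0.5, 0.1, 1.8]
opening: 0.365
grasp_force: 30.4
```

play_rows([
  {"dp":[0,0,0],"turn":[0,0,0],"fingers":0.6},
  {"dp":[0,0,0],"turn":[0,0,0],"fingers":0.5},
  {"dp":[0,0,0],"turn":[0,0,0],"fingers":0.4},
  {"dp":[0,0,0],"turn":[0,0,0],"fingers":0.35},
  {"dp":[0,0,0],"turn":[0,0,0],"fingers":0.35},
])

```text
clock: 16.72
eef_pos: [452.1, 286.8, 12.1]
tcp_rot: [3.142, 0.0, 2.52]
contact_force: [-0.2, 0.4, 0.1]
opening: 0.653
grasp_force: 0.0
```

play_rows([
  {"dp":[0,0,-0.3],"turn":[0,0,0],"fingers":0.35},
  {"dp":[0,0,-0.7],"turn":[0,0,0],"fingers":0.35},
  {"dp":[0,0,-0.9],"turn":[0,0,0],"fingers":0.35},
  {"dp":[0,0,-0.9],"turn":[0,0,-0.9],"fingers":0.35},
  {"dp":[0,0,-0.9],"turn":[0,0,-0.9],"fingers":0.35},
])

```text
clock: 17.13
eef_pos: [451.7, 286.5, 162.4]
tcp_rot: [-3.141, -0.0, 2.713]
contact_force: [0.6, 0.6, -0.1]
opening: 0.649
grasp_force: 0.0
```

play_rows([
  {"dp":[0,0,0],"turn":[0,0,-0.9],"fingers":0.35},
  {"dp":[0,0,0],"turn":[0,0,-0.9],"fingers":0.35},
  {"dp":[0,0,0],"turn":[0,0,-0.9],"fingers":0.35},
  {"dp":[0,0,0],"turn":[0,0,-0.9],"fingers":0.35},
  {"dp":[0,0,0],"turn":[0,0,-0.9],"fingers":0.35},
])

```text
clock: 17.55
eef_pos: [452.1, 286.7, 161.2]
tcp_rot: [3.141, 0.001, -3.098]
contact_force: [0.1, -0.6, -0.8]
opening: 0.646
grasp_force: 0.0
```

play_rows([
  {"dp":[0,0,0],"turn":[0,0,-0.9],"fingers":0.35},
  {"dp":[0,0,0],"turn":[0,0,-0.9],"fingers":0.35},
  {"dp":[0,0,0],"turn":[0,0,-0.9],"fingers":0.35},
  {"dp":[0,0,0],"turn":[0,0,-0.9],"fingers":0.35},
  {"dp":[0,0,0],"turn":[0,0,-0.9],"fingers":0.35},
])

```text
clock: 17.97
eef_pos: [452.0, 286.7, 161.0]
tcp_rot: [3.142, 0.0, -2.627]
contact_force: [1.1, 0.2, 0.1]
opening: 0.651
grasp_force: 0.0
```

play_rows([
  {"dp":[0,0,0],"turn":[0,0,-0.9],"fingers":0.35},
  {"dp":[0,0,0],"turn":[0,0,-0.9],"fingers":0.35},
  {"dp":[0,0,0],"turn":[0,0,-0.3],"fingers":0.35},
  {"dp":[0,0,0],"turn":[0,0,0],"fingers":0.35},
])

```text
clock: 18.3
eef_pos: [452.1, 286.8, 160.9]
tcp_rot: [-3.142, 0.001, -2.41]
contact_force: [0.4, 0.3, 0.8]
opening: 0.647
grasp_force: 0.0
```

Run:
```python
from h import *
f=r.grab_frame("side");go(480.5,8,160,42)
f=r.grab_frame("top");g=r.grab_frame("side")
for c,z in (("red",56),("blue",28)):
  for o in rects(f,c,z,30,roi=(230,190,320,270)): print(c,*o)
im=np.zeros((480,800,3),np.uint8)
im[:,:400]=cv2.resize(f["pixels"][190:262,230:290],(400,480)); im[:,400:]=cv2.resize(g["pixels"][180:276,230:310],(400,480))
cv2.imwrite("pics/c3.png",im[:,:,::-1])
```

```text
at [452.1 286.8 160.8] -138.2 dp [ 4.135 -5.654  0.02 ] turn z -0.041 end yaw -138.0
red [271. 226.] [480.8   7.6] 86.2 32.8 42.1
blue [262. 236.] [460.2  29.8] 31.0 27.7 45.4
blue [282. 217.] [502.6 -14.3] 31.2 22.9 45.1
```

View pics/c3.png

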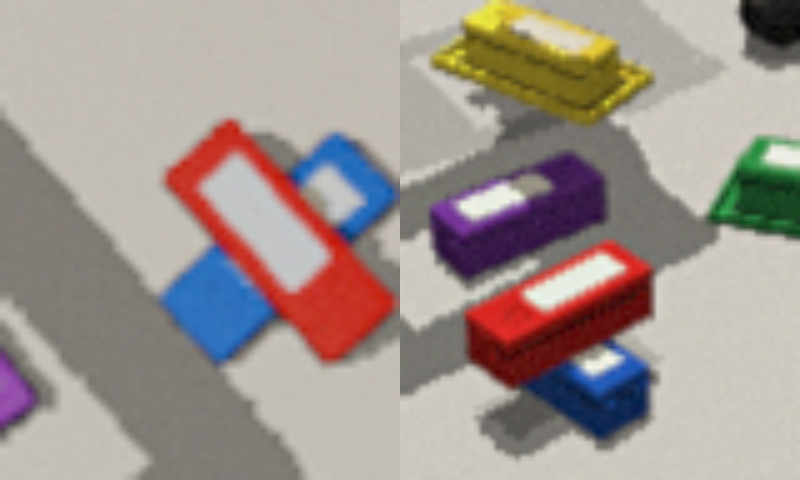

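Yellow is flat in its tray (in the crop at (545,55)) and green is in its own. Red lies undisturbed across blue. Going for red.

play_rows([
  {"dp":[0.2,-0.27,0],"turn":[0,0,0],"fingers":0.35},
  {"dp":[0.37,-0.505,0],"turn":[0,0,0],"fingers":0.35},
  {"dp":[0.37,-0.505,0],"turn":[0,0,0],"fingers":0.35},
  {"dp":[0.37,-0.505,0],"turn":[0,0,0],"fingers":0.35},
  {"dp":[0.37,-0.505,0],"turn":[0,0,0],"fingers":0.35},
])

```text
clock: 18.87
eef_pos: [462.8, 172.0, 160.2]
tcp_rot: [-3.141, -0.0, -2.412]
contact_force: [-0.4, 0.3, 0.4]
opening: 0.65
grasp_force: 0.0
```

play_rows([
  {"dp":[0.37,-0.505,0],"turn":[0,0,0],"fingers":0.35},
  {"dp":[0.37,-0.505,0],"turn":[0,0,0],"fingers":0.35},
  {"dp":[0.37,-0.505,0],"turn":[0,0,0],"fingers":0.35},
  {"dp":[0.37,-0.505,0],"turn":[0,0,0],"fingers":0.35},
  {"dp":[0.37,-0.505,0],"turn":[0,0,0],"fingers":0.35},
])

```text
clock: 19.28
eef_pos: [474.9, 47.3, 160.2]
tcp_rot: [-3.141, -0.0, -2.413]
contact_force: [0.1, 0.8, 0.4]
opening: 0.649
grasp_force: 0.0
```

play_rows([
  {"dp":[0.37,-0.505,0],"turn":[0,0,0],"fingers":0.35},
  {"dp":[0.24,-0.33,0],"turn":[0,0,0],"fingers":0.35},
  {"dp":[0,0,0],"turn":[0,0,0],"fingers":0.35},
  {"dp":[0,0,0],"turn":[0,0,0],"fingers":0.35},
  {"dp":[0,0,0],"turn":[0,0,0],"fingers":0.35},
])

```text
clock: 19.7
eef_pos: [479.0, 8.1, 160.1]
tcp_rot: [3.141, 0.0, -2.413]
contact_force: [-0.2, 0.8, 0.9]
opening: 0.65
grasp_force: 0.0
```

Run:
```python
from h import *
f=r.grab_frame("wrist");go(480.8,7.6,37.7,42)
for o in rects(f,"red",56,500): print(*o)
```

```text
at [479.1   8.4 160.1] -138.2 dp [-0.018 -0.044  3.06 ] turn z -0.032 end yaw -138.0
[279. 203.] [477.8   6.5] 88.1 31.4 42.1
[ 76. 179.] [ 575.3 -134.8] 95.8 48.4 -39.1
```

play_rows([
  {"dp":[-0.02,-0.02,0.4],"turn":[0,0,0],"fingers":0.35},
  {"dp":[0,0,0.6],"turn":[0,0,0],"fingers":0.35},
  {"dp":[0,0,0.6],"turn":[0,0,0],"fingers":0.35},
  {"dp":[0,0,0.5],"turn":[0,0,0],"fingers":0.35},
  {"dp":[0,0,0.35],"turn":[0,0,0],"fingers":0.4},
])

```text
clock: 20.17
eef_pos: [479.5, 8.9, 60.4]
tcp_rot: [3.14, -0.001, -2.411]
contact_force: [0.9, -0.4, 0.2]
opening: 0.602
grasp_force: 0.0
```

play_rows([
  {"dp":[0,0,0.3],"turn":[0,0,0],"fingers":0.4},
  {"dp":[0,0,0.2],"turn":[0,0,0],"fingers":0.4},
  {"dp":[0,0,0.1],"turn":[0,0,0],"fingers":0.4},
  {"dp":[0,0,0],"turn":[0,0,0],"fingers":0.45},
  {"dp":[0,0,0],"turn":[0,0,0],"fingers":0.5},
])

```text
clock: 20.58
eef_pos: [480.7, 8.2, 38.4]
tcp_rot: [-3.141, 0.0, -2.411]
contact_force: [1.3, 0.5, 0.4]
opening: 0.497
grasp_force: 0.0
```

play_rows([
  {"dp":[0,0,0],"turn":[0,0,0],"fingers":0.57},
  {"dp":[0,0,0],"turn":[0,0,0],"fingers":0.6},
  {"dp":[0,0,0],"turn":[0,0,0],"fingers":0.62},
  {"dp":[0,0,0],"turn":[0,0,0],"fingers":0.65},
  {"dp":[0,0,0],"turn":[0,0,0],"fingers":0.7},
], force=30)

```text
clock: 21.0
eef_pos: [480.9, 7.8, 38.8]
tcp_rot: [-3.141, 0.001, -2.412]
contact_force: [-1.0, 0.0, 5.8]
opening: 0.367
grasp_force: 29.9
```

play_rows([
  {"dp":[0,0,0],"turn":[0,0,0],"fingers":1},
  {"dp":[0,0,0],"turn":[0,0,0],"fingers":1},
  {"dp":[0,0,0],"turn":[0,0,0],"fingers":1},
])

```text
clock: 21.25
eef_pos: [480.9, 7.9, 38.8]
tcp_rot: [-3.141, 0.001, -2.412]
contact_force: [-1.2, 0.2, 4.8]
opening: 0.366
grasp_force: 29.9
```

play_rows([
  {"dp":[0,0,-0.1],"turn":[0,0,0],"fingers":1},
  {"dp":[0,0,-0.3],"turn":[0,0,0],"fingers":1},
  {"dp":[0,0,-0.6],"turn":[0,0,0],"fingers":1},
  {"dp":[0,0,-0.6],"turn":[0,0,0],"fingers":1},
  {"dp":[0,0,-0.5],"turn":[0,0,0.45],"fingers":1},
])

```text
clock: 21.67
eef_pos: [480.5, 7.8, 123.7]
tcp_rot: [-3.141, 0.0, -2.458]
contact_force: [-0.3, 0.2, -1.0]
opening: 0.369
grasp_force: 30.1
```

play_rows([
  {"dp":[0,0,-0.3],"turn":[0,0,0.9],"fingers":1},
  {"dp":[0,0,-0.1],"turn":[0,0,0.9],"fingers":1},
  {"dp":[0,0,0],"turn":[0,0,0.9],"fingers":1},
  {"dp":[0,0,0],"turn":[0,0,0.9],"fingers":1},
  {"dp":[0,0,0],"turn":[0,0,0.9],"fingers":1},
])

```text
clock: 22.08
eef_pos: [480.5, 7.8, 138.7]
tcp_rot: [-3.141, 0.001, -2.935]
contact_force: [0.7, 0.3, -1.1]
opening: 0.367
grasp_force: 30.1
```

play_rows([
  {"dp":[0,0,0],"turn":[0,0,0.9],"fingers":1},
  {"dp":[0,0,0],"turn":[0,0,0.9],"fingers":1},
  {"dp":[0,0,0],"turn":[0,0,0.9],"fingers":1},
  {"dp":[0,0,0],"turn":[0,0,0.9],"fingers":1},
  {"dp":[0,0,0],"turn":[0,0,0.9],"fingers":1},
])

```text
clock: 22.5
eef_pos: [480.3, 7.8, 138.4]
tcp_rot: [3.142, 0.0, 2.877]
contact_force: [-0.2, 0.2, -1.7]
opening: 0.361
grasp_force: 30.1
```

play_rows([
  {"dp":[0,0,0],"turn":[0,0,0.9],"fingers":1},
  {"dp":[0,0,0],"turn":[0,0,0.9],"fingers":1},
  {"dp":[0,0,0],"turn":[0,0,0.9],"fingers":1},
  {"dp":[0,0,0],"turn":[0,0,0.9],"fingers":1},
  {"dp":[0,0,0],"turn":[0,0,0.45],"fingers":1},
])

```text
clock: 22.92
eef_pos: [480.3, 7.8, 138.4]
tcp_rot: [3.142, 0.0, 2.452]
contact_force: [0.5, -0.6, -1.0]
opening: 0.369
grasp_force: 30.1
```

play_rows([
  {"dp":[-0.25,-0.06,0],"turn":[0,0,0],"fingers":1},
  {"dp":[-0.5,-0.11,0],"turn":[0,0,0],"fingers":1},
  {"dp":[-0.5,-0.11,0],"turn":[0,0,0],"fingers":1},
  {"dp":[-0.5,-0.11,0],"turn":[0,0,0],"fingers":1},
  {"dp":[-0.5,-0.11,0],"turn":[0,0,0],"fingers":1},
])

```text
clock: 23.33
eef_pos: [538.5, -65.9, 138.4]
tcp_rot: [3.141, 0.0, 2.46]
contact_force: [0.2, -0.1, -0.8]
opening: 0.367
grasp_force: 30.1
```

play_rows([
  {"dp":[-0.5,-0.11,0],"turn":[0,0,0],"fingers":1},
  {"dp":[-0.5,-0.11,0],"turn":[0,0,0],"fingers":1},
  {"dp":[-0.5,-0.11,0.2],"turn":[0,0,0],"fingers":1},
  {"dp":[-0.5,-0.11,0.4],"turn":[0,0,0],"fingers":1},
  {"dp":[-0.5,-0.11,0.4],"turn":[0,0,0],"fingers":1},
])

```text
clock: 23.75
eef_pos: [602.5, -146.6, 98.3]
tcp_rot: [3.141, 0.002, 2.46]
contact_force: [0.6, -0.0, -0.3]
opening: 0.368
grasp_force: 30.1
```

play_rows([
  {"dp":[-0.2,-0.04,0.4],"turn":[0,0,0],"fingers":1},
  {"dp":[-0.1,-0.02,0.4],"turn":[0,0,0],"fingers":1},
  {"dp":[0,0,0.2],"turn":[0,0,0],"fingers":1},
  {"dp":[0,0,0],"turn":[0,0,0],"fingers":1},
  {"dp":[0,0,0],"turn":[0,0,0],"fingers":1},
])

```text
clock: 24.17
eef_pos: [608.6, -154.2, 58.0]
tcp_rot: [-3.141, -0.001, 2.458]
contact_force: [0.1, 0.3, -0.2]
opening: 0.368
grasp_force: 30.1
```

Run:
```python
from h import *
f=r.grab_frame("side");f=r.grab_frame("side");go(609.4,-154,12.8,-39.2)
f=r.grab_frame("top")
for o in rects(f,"blue",28,30,roi=(230,190,320,270)): print(*o)
```

```text
at [ 609.4 -154.2   59.1] 140.9 dp [0.003 0.003 1.158] turn z 0.009 end yaw 140.8
[272. 226.] [481.    7.9] 85.5 32.0 -46.2
```

play_rows([
  {"dp":[0,0,0.35],"turn":[0,0,0],"fingers":1},
  {"dp":[0,0,0.3],"turn":[0,0,0],"fingers":1},
  {"dp":[0,0,0.2],"turn":[0,0,0],"fingers":1},
  {"dp":[0,0,0.1],"turn":[0,0,0],"fingers":1},
  {"dp":[0,0,0.06],"turn":[0,0,0],"fingers":1},
])

```text
clock: 24.73
eef_pos: [608.1, -153.9, 16.2]
tcp_rot: [-3.141, -0.002, 2.458]
contact_force: [0.0, 0.5, -0.7]
opening: 0.368
grasp_force: 30.1
```

play_rows([
  {"dp":[0,0,0.05],"turn":[0,0,0],"fingers":1},
  {"dp":[0,0,0.04],"turn":[0,0,0],"fingers":1},
  {"dp":[0,0,0.03],"turn":[0,0,0],"fingers":1},
  {"dp":[0,0,0.02],"turn":[0,0,0],"fingers":1},
  {"dp":[0,0,0],"turn":[0,0,0],"fingers":1},
])

```text
clock: 25.15
eef_pos: [609.2, -154.3, 12.9]
tcp_rot: [3.141, 0.0, 2.458]
contact_force: [-1.5, 0.1, 4.2]
opening: 0.369
grasp_force: 30.7
```

play_rows([
  {"dp":[0,0,0],"turn":[0,0,0],"fingers":0.6},
  {"dp":[0,0,0],"turn":[0,0,0],"fingers":0.5},
  {"dp":[0,0,0],"turn":[0,0,0],"fingers":0.4},
  {"dp":[0,0,0],"turn":[0,0,0],"fingers":0.35},
  {"dp":[0,0,0],"turn":[0,0,0],"fingers":0.35},
])

```text
clock: 25.57
eef_pos: [609.0, -154.2, 12.1]
tcp_rot: [3.142, 0.0, 2.458]
contact_force: [0.3, 0.2, -0.1]
opening: 0.647
grasp_force: 0.0
```

play_rows([
  {"dp":[0,0,-0.3],"turn":[0,0,0],"fingers":0.35},
  {"dp":[0,0,-0.7],"turn":[0,0,0],"fingers":0.35},
  {"dp":[0,0,-0.8],"turn":[0,0,0],"fingers":0.35},
  {"dp":[0,0,-0.8],"turn":[0,0,0.6],"fingers":0.35},
  {"dp":[0,0,-0.4],"turn":[0,0,0.6],"fingers":0.35},
])

```text
clock: 25.98
eef_pos: [610.7, -154.6, 136.9]
tcp_rot: [3.139, 0.004, 2.329]
contact_force: [1.0, -1.8, 0.3]
opening: 0.651
grasp_force: 0.0
```

play_rows([
  {"dp":[0.25,0.03,0],"turn":[0,0,0],"fingers":0.35},
  {"dp":[0.6,0.06,0],"turn":[0,0,0],"fingers":0.35},
  {"dp":[0.6,0.06,0],"turn":[0,0,0],"fingers":0.35},
  {"dp":[0.6,0.06,0],"turn":[0,0,0],"fingers":0.35},
  {"dp":[0.6,0.06,0],"turn":[0,0,0],"fingers":0.35},
])

```text
clock: 26.4
eef_pos: [542.1, -69.0, 131.9]
tcp_rot: [-3.141, -0.001, 2.333]
contact_force: [0.4, 0.6, -0.2]
opening: 0.65
grasp_force: 0.0
```

play_rows([
  {"dp":[0.6,0.06,0],"turn":[0,0,0],"fingers":0.35},
  {"dp":[0.6,0.06,0],"turn":[0,0,0],"fingers":0.35},
  {"dp":[0.6,0.05,0],"turn":[0,0,0],"fingers":0.35},
  {"dp":[0.5,0.04,0],"turn":[0,0,0],"fingers":0.35},
  {"dp":[0.2,0.01,0],"turn":[0,0,0],"fingers":0.35},
])

```text
clock: 26.82
eef_pos: [478.4, 10.1, 131.8]
tcp_rot: [-3.14, -0.002, 2.334]
contact_force: [0.3, -0.2, -0.5]
opening: 0.654
grasp_force: 0.0
```

play_rows([
  {"dp":[0,0,0],"turn":[0,0,0],"fingers":0.35},
  {"dp":[0,0,0],"turn":[0,0,0],"fingers":0.35},
  {"dp":[0,0,0],"turn":[0,0,0],"fingers":0.35},
])

```text
clock: 27.07
eef_pos: [481.9, 8.0, 132.3]
tcp_rot: [3.141, 0.001, 2.332]
contact_force: [0.1, 0.3, -0.8]
opening: 0.648
grasp_force: 0.0
```

Run:
```python
from h import *
f=r.grab_frame("wrist");go(481,7.9,9.7,-46.2)
for o in rects(f,"blue",28,1500): print(*o)
cv2.imwrite("pics/w4.png",f["pixels"][:,:,::-1])
```

```text
at [481.9   7.8 132.2] 133.6 dp [ 0.017 -0.016  3.062] turn z -0.034 end yaw 133.8
[281. 198.] [478.4  10.6] 87.3 31.3 -46.3
```

View pics/w4.png

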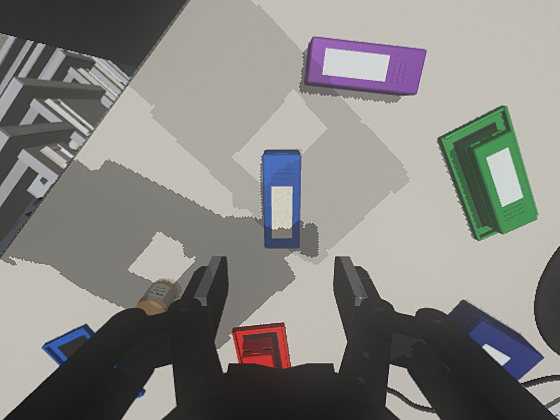

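The blue mailer sits alone at (281,198), aligned between the fingers. Descending and gripping.

play_rows([
  {"dp":[0.02,-0.01,0.4],"turn":[0,0,0],"fingers":0.35},
  {"dp":[0,0,0.6],"turn":[0,0,0],"fingers":0.35},
  {"dp":[0,0,0.6],"turn":[0,0,0],"fingers":0.35},
  {"dp":[0,0,0.5],"turn":[0,0,0],"fingers":0.35},
  {"dp":[0,0,0.35],"turn":[0,0,0],"fingers":0.4},
])

```text
clock: 27.53
eef_pos: [480.1, 8.0, 32.2]
tcp_rot: [-3.141, -0.001, 2.331]
contact_force: [-0.1, -0.7, -0.1]
opening: 0.601
grasp_force: 0.0
```

play_rows([
  {"dp":[0,0,0.3],"turn":[0,0,0],"fingers":0.4},
  {"dp":[0,0,0.2],"turn":[0,0,0],"fingers":0.4},
  {"dp":[0,0,0.1],"turn":[0,0,0],"fingers":0.4},
  {"dp":[0,0,0],"turn":[0,0,0],"fingers":0.45},
  {"dp":[0,0,0],"turn":[0,0,0],"fingers":0.5},
])

```text
clock: 27.95
eef_pos: [480.6, 8.6, 10.3]
tcp_rot: [3.141, 0.0, 2.332]
contact_force: [-0.6, 0.1, 0.1]
opening: 0.501
grasp_force: 0.0
```

play_rows([
  {"dp":[0,0,0],"turn":[0,0,0],"fingers":0.57},
  {"dp":[0,0,0],"turn":[0,0,0],"fingers":0.6},
  {"dp":[0,0,0],"turn":[0,0,0],"fingers":0.62},
  {"dp":[0,0,0],"turn":[0,0,0],"fingers":0.65},
  {"dp":[0,0,0],"turn":[0,0,0],"fingers":0.7},
], force=30)

```text
clock: 28.37
eef_pos: [480.9, 8.8, 10.9]
tcp_rot: [3.141, 0.001, 2.332]
contact_force: [0.1, -0.1, 5.8]
opening: 0.367
grasp_force: 30.1
```

play_rows([
  {"dp":[0,0,0],"turn":[0,0,0],"fingers":1},
  {"dp":[0,0,0],"turn":[0,0,0],"fingers":1},
  {"dp":[0,0,0],"turn":[0,0,0],"fingers":1},
])

```text
clock: 28.62
eef_pos: [480.9, 8.8, 10.9]
tcp_rot: [3.141, 0.001, 2.332]
contact_force: [0.0, 0.2, 5.6]
opening: 0.368
grasp_force: 30.1
```

Run:
```python
from h import *
f=r.grab_frame("top"); go(470.4,-293,140,-19)
for c,z,roi in (("green",7,(180,130,250,210)),("yellow",7,(120,200,185,275)),("red",7,(310,140,370,210))):
  for o in rects(f,c,z,30,roi=roi): print(c,*o)
cv2.imwrite("pics/t5.png",cv2.resize(f["pixels"][130:275,115:435],(800,362))[:,:,::-1])
```

```text
at [480.9   8.8  10.8] 133.6 dp [-2.209 -7.22  -3.229] turn z -4.564 end yaw 161.0
green [211. 174.] [607.2 152.5] 110.9 57.9 -18.0
yellow [154. 238.] [452.9 287.4] 112.5 59.0 -35.4
red [340. 174.] [ 609.5 -153.5] 112.6 57.9 -39.2
```

View pics/t5.png

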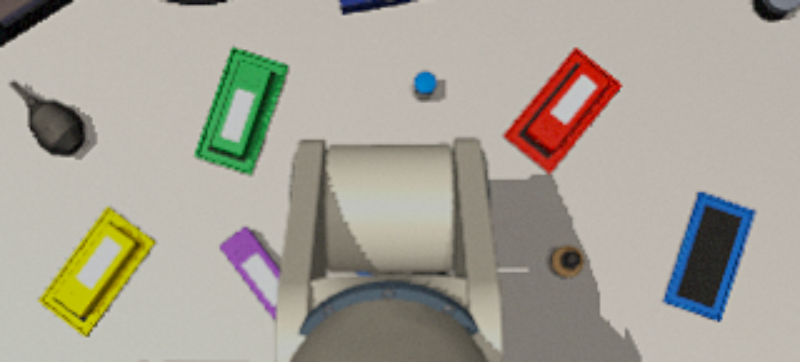

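Green, yellow and red all lie inside their trays, and the bottle at (566,262) and vial at (425,85) are standing. Carrying blue high over the bottle.

play_rows([
  {"dp":[0,0,-0.1],"turn":[0,0,0],"fingers":1},
  {"dp":[0,0,-0.3],"turn":[0,0,0],"fingers":1},
  {"dp":[0,0,-0.6],"turn":[0,0,0],"fingers":1},
  {"dp":[0,0,-0.7],"turn":[0,0,0],"fingers":1},
  {"dp":[0,0,-0.7],"turn":[0,0,-0.3],"fingers":1},
])

```text
clock: 29.08
eef_pos: [479.5, 8.8, 107.1]
tcp_rot: [-3.141, -0.001, 2.363]
contact_force: [0.7, 0.3, -1.7]
opening: 0.37
grasp_force: 30.0
```

play_rows([
  {"dp":[0,0,-0.7],"turn":[0,0,-0.7],"fingers":1},
  {"dp":[0,0,-0.5],"turn":[0,0,-0.9],"fingers":1},
  {"dp":[0,0,-0.2],"turn":[0,0,-0.9],"fingers":1},
  {"dp":[0,0,0],"turn":[0,0,-0.9],"fingers":1},
  {"dp":[0,0,0],"turn":[0,0,-0.86],"fingers":1},
])

```text
clock: 29.5
eef_pos: [480.6, 8.8, 163.4]
tcp_rot: [3.141, 0.002, 2.814]
contact_force: [-0.7, 0.0, -0.8]
opening: 0.369
grasp_force: 30.0
```

play_rows([
  {"dp":[-0.06,-0.2,0],"turn":[0,0,0],"fingers":1},
  {"dp":[-0.14,-0.46,0],"turn":[0,0,0],"fingers":1},
  {"dp":[-0.15,-0.5,0],"turn":[0,0,0],"fingers":1},
  {"dp":[-0.15,-0.5,0],"turn":[0,0,0],"fingers":1},
  {"dp":[-0.15,-0.5,0],"turn":[0,0,0],"fingers":1},
])

```text
clock: 29.92
eef_pos: [476.1, -82.6, 162.1]
tcp_rot: [-3.141, -0.0, 2.807]
contact_force: [1.1, -0.3, -1.7]
opening: 0.366
grasp_force: 30.0
```

play_rows([
  {"dp":[-0.15,-0.5,0],"turn":[0,0,0],"fingers":1},
  {"dp":[-0.15,-0.5,0],"turn":[0,0,0],"fingers":1},
  {"dp":[-0.15,-0.5,0],"turn":[0,0,0],"fingers":1},
  {"dp":[-0.15,-0.5,0],"turn":[0,0,0],"fingers":1},
  {"dp":[-0.15,-0.5,0],"turn":[0,0,0],"fingers":1},
])

```text
clock: 30.33
eef_pos: [471.7, -187.1, 162.1]
tcp_rot: [-3.141, -0.001, 2.806]
contact_force: [0.3, -0.1, -0.2]
opening: 0.362
grasp_force: 30.0
```

play_rows([
  {"dp":[-0.15,-0.5,0],"turn":[0,0,0],"fingers":1},
  {"dp":[-0.15,-0.5,0],"turn":[0,0,0],"fingers":1},
  {"dp":[-0.15,-0.5,0],"turn":[0,0,0],"fingers":1},
  {"dp":[-0.15,-0.5,0],"turn":[0,0,0],"fingers":1},
  {"dp":[-0.15,-0.5,0.2],"turn":[0,0,0],"fingers":1},
])

```text
clock: 30.75
eef_pos: [468.2, -291.9, 155.2]
tcp_rot: [-3.141, 0.002, 2.806]
contact_force: [-0.0, -0.2, -1.2]
opening: 0.365
grasp_force: 30.0
```

play_rows([
  {"dp":[-0.06,-0.06,0.5],"turn":[0,0,0],"fingers":1},
  {"dp":[0,0,0.6],"turn":[0,0,0],"fingers":1},
  {"dp":[0,0,0.6],"turn":[0,0,0],"fingers":1},
  {"dp":[0,0,0.4],"turn":[0,0,0],"fingers":1},
  {"dp":[0,0,0.2],"turn":[0,0,0],"fingers":1},
])

```text
clock: 31.17
eef_pos: [467.8, -292.7, 59.8]
tcp_rot: [3.141, -0.004, 2.806]
contact_force: [0.2, -0.5, -0.3]
opening: 0.364
grasp_force: 30.0
```

play_rows([
  {"dp":[0,0,0],"turn":[0,0,0],"fingers":1},
  {"dp":[0,0,0],"turn":[0,0,0],"fingers":1},
  {"dp":[0,0,0],"turn":[0,0,0],"fingers":1},
])

```text
clock: 31.42
eef_pos: [470.2, -293.6, 63.1]
tcp_rot: [-3.141, 0.001, 2.809]
contact_force: [0.4, 0.6, 0.2]
opening: 0.368
grasp_force: 30.0
```

Run:
```python
from h import *
go(470.4,-293,12.9,-19)
```

```text
at [ 470.2 -293.6   63.1] 160.9 dp [-0.     0.015  1.256] turn z -0.012 end yaw 161.0
```

play_rows([
  {"dp":[0,0.01,0.35],"turn":[0,0,0],"fingers":1},
  {"dp":[0,0,0.35],"turn":[0,0,0],"fingers":1},
  {"dp":[0,0,0.25],"turn":[0,0,0],"fingers":1},
  {"dp":[0,0,0.1],"turn":[0,0,0],"fingers":1},
  {"dp":[0,0,0.06],"turn":[0,0,0],"fingers":1},
])

```text
clock: 31.83
eef_pos: [469.8, -292.7, 17.7]
tcp_rot: [3.142, -0.0, 2.809]
contact_force: [0.7, -0.5, -0.6]
opening: 0.364
grasp_force: 30.0
```

play_rows([
  {"dp":[0,0,0.05],"turn":[0,0,0],"fingers":1},
  {"dp":[0,0,0.04],"turn":[0,0,0],"fingers":1},
  {"dp":[0,0,0.03],"turn":[0,0,0],"fingers":1},
  {"dp":[0,0,0.02],"turn":[0,0,0],"fingers":1},
  {"dp":[0,0,0],"turn":[0,0,0],"fingers":1},
])

```text
clock: 32.25
eef_pos: [470.1, -292.9, 12.9]
tcp_rot: [-3.141, 0.001, 2.809]
contact_force: [-1.5, 0.2, 6.7]
opening: 0.365
grasp_force: 30.8
```

Seated; releasing, rising and checking.

play_rows([
  {"dp":[0,0,0],"turn":[0,0,0],"fingers":0.6},
  {"dp":[0,0,0],"turn":[0,0,0],"fingers":0.5},
  {"dp":[0,0,0],"turn":[0,0,0],"fingers":0.4},
  {"dp":[0,0,0],"turn":[0,0,0],"fingers":0.35},
  {"dp":[0,0,0],"turn":[0,0,0],"fingers":0.35},
])

```text
clock: 32.67
eef_pos: [469.8, -292.7, 12.1]
tcp_rot: [3.142, 0.0, 2.809]
contact_force: [-0.6, 0.3, 0.3]
opening: 0.645
grasp_force: 0.0
```

play_rows([
  {"dp":[0,0,-0.3],"turn":[0,0,0],"fingers":0.35},
  {"dp":[0,0,-0.7],"turn":[0,0,0],"fingers":0.35},
  {"dp":[0,0,-0.9],"turn":[0,0,0],"fingers":0.35},
  {"dp":[0,0,-0.9],"turn":[0,0,0],"fingers":0.35},
  {"dp":[0,0,-0.9],"turn":[0,0,0],"fingers":0.35},
])

```text
clock: 33.08
eef_pos: [469.4, -292.5, 162.4]
tcp_rot: [3.142, -0.0, 2.809]
contact_force: [0.9, -0.2, 0.4]
opening: 0.651
grasp_force: 0.0
```

play_rows([
  {"dp":[0,0,-0.7],"turn":[0,0,0],"fingers":0.35},
  {"dp":[0,0,-0.3],"turn":[0,0,0],"fingers":0.35},
  {"dp":[0,0,0],"turn":[0,0,0],"fingers":0.35},
  {"dp":[0,0,0],"turn":[0,0,0],"fingers":0.35},
  {"dp":[0,0,0],"turn":[0,0,0],"fingers":0.35},
])

```text
clock: 33.5
eef_pos: [468.9, -292.1, 198.7]
tcp_rot: [3.141, -0.002, 2.809]
contact_force: [0.1, -0.2, -0.7]
opening: 0.648
grasp_force: 0.0
```

Run:
```python
from h import *
f=r.grab_frame("side"); print(r.sense()["eef_pos"],r.sense()["contact_force"])
cv2.imwrite("pics/s6.png",cv2.resize(f["pixels"][160:400,180:420],(600,600))[:,:,::-1])
```

```text
[ 468.73162701 -292.0333492   198.31958852] [ 0.06482722  0.6139581  -0.91681642]
```

View pics/s6.png

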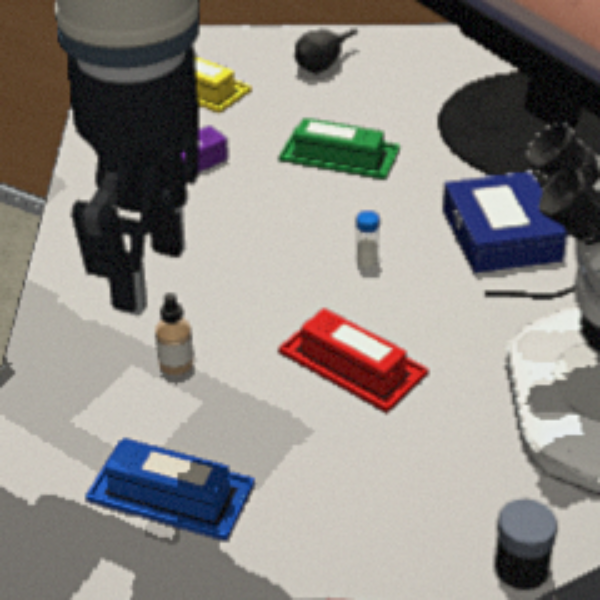

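All four mailers lie flat with labels up in their trays: blue at (170,485), red at (355,355), green at (345,148) and yellow at (215,80). The bottle and vial are still standing. Handing in.

```bash
python3 -c "
from rig import r
print(r.sign_off())"
```

```text
the job is handed in; nothing more can be done
None
```

All four mailers were set down flat, label up, each in the tray of its own colour; the dropper bottle and vial were left standing, and the job was handed in at about 34 s on the robot's clock.

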